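# Change the lock cylinder in the bench vise

## Task

Change the lock cylinder in the small sliding-jaw vise: lay the finished cylinder in the shallow metal tray, and put the other lock cylinder, which lies among the things on the bench, in its place in the vise, flat on the bed and lying the same way as the first one did. Feel for its seat: its side must lie snug against the fixed jaw and its end be pushed home against the end stop, gently. Then slide the jaw up by feel until it grips the cylinder firmly and holds it by itself, without crushing it, and leave everything else on the bench where it is.

Things in the scene. Friction and masses are not known exactly. Their poses are not given: they have to be found in the camera images.
- vise: Small vise fixed to the bench, foot 196 x 112 mm. Origin under its centre; x runs along the slide towards the fixed jaw, y across, z up. Flat bed at z = 30 mm, y -38 to +38 mm. Jaws 25 mm wide (y -12.5 to +12.5), tops at z = 48 mm, fixed jaw's face at x = +45 mm. A cylinder against the end stop is nipped by its -y half; its +y half (centre y = +38 mm) stands clear of the jaws for gripping.
- vise_jaw (a joint): Gap between the jaw faces, m, 0.022 to 0.072; starts 2 to 7 mm wider than the finished cylinder. A friction brake holds the slide: about 5 N moves it, it stays where left and keeps up to about 5 N of grip. So press 6 to 10 N harder than sliding alone takes; some 3 to 5 N of grip then stays.
- jaw_knob (a point): Centre of the upright black knob on the sliding jaw, 75 mm above the bench: 20 mm diameter, from 61 to 88 mm above the bench, on a 12 mm stem, 24 mm behind the jaw's face. Pinch it from above and slide it along the vise's x (+x closes).
- jaw_plate: Face plate of the sliding jaw, which touches the cylinder: 25 mm wide, z from 30 to 46 mm. Origin at bench height below the jaw's face; axes as the vise's.
- end_stop: Steel angle plate screwed down on the vise bed; frame the same as the vise's. Its stop face looks to +y at y = -14.5 mm, from x = -11 to +39 mm and up to z = 47 mm.
- done_tray: Shallow bare metal tray for finished work, fixed, 140 (x) x 160 (y) mm outside, 15 mm high, 2 mm walls, floor 2.5 mm above the bench. Origin under its centre.
- cyl_done: The finished cylinder, starts in the vise, length along y: brass lock cylinder lying flat: two halves of 27 mm with a 12 mm gap between; 66 mm long (its y), 31.5 mm wide (x -19 to +12.5 mm), 17 mm high, 0.19 kg; -x face leans 9 degrees. Origin midway along its underside, z up. Grip either half across its width, 20 mm from the middle.
- cyl_next: The next cylinder, which starts on the bench among other things: brass lock cylinder lying flat: two halves of 27 mm with a 12 mm gap between; 66 mm long (its y), 31.5 mm wide (x -19 to +12.5 mm), 17 mm high, 0.19 kg; -x face leans 9 degrees. Origin midway along its underside, z up. Grip either half across its width, 20 mm from the middle.
- torch: Pocket torch lying beside the next cylinder, 132 mm long (its y), 29 mm thick. Leave alone.
- eye_loupe: Black eye loupe standing beside the next cylinder, 37 mm diameter, 31 mm high. Leave alone.
- spray_can: Spray can standing near one end of the next cylinder, 52 mm diameter, 161 mm high. Leave alone.
- tape_roll: Roll of tape lying beside the tray, 68 mm diameter, 19 mm high. Leave alone.
- car_fob: Car key fob lying behind the vise, 108 x 34 x 14 mm. Leave alone.
Mind the look-alikes: they are no part of the job. Leave any blue look-alike of the cyl_done alone.

How it is judged (in metres and radians):
At the end, for the whole second after the job is handed in: Finished cylinder at rest inside the tray. Next cylinder flat on the vise bed (tilt under 0.25 rad), lying across the slide (0.06 rad), its end within 2 mm of the end stop, against the fixed jaw (jaw gap under 33 mm), and held by the sliding jaw alone with over 2 N, at rest (x of cyl_done in the frame of done_tray between -0.056 and 0.056 m and y of cyl_done in the frame of done_tray between -0.066 and 0.066 m and z of cyl_done in the frame of done_tray between -0.002 and 0.02 m and linear speed of each of cyl_done, cyl_next below 0.02 m/s and y of cyl_next in the frame of vise between 0.016 and 0.0207 m and z of cyl_next in the frame of vise between 0.027 and 0.036 m and angle between the y axis of cyl_next and the y axis of vise, either way round below 0.06 rad and angle between cyl_next's own z axis and vertical below 0.25 rad and contact force between jaw_plate and cyl_next above 2 N and value of joint vise_jaw below 0.033 m); the robot touches nothing.
It fails at once if The next cylinder is driven against the end stop with more than 45 N (contact force between cyl_next and end_stop above 45 N).
It fails at once if The sliding jaw crushes a cylinder with more than 45 N (contact force between jaw_plate and cyl_next above 45 N or contact force between jaw_plate and cyl_done above 45 N).
It fails at once if One of the five bystanders is shifted by more than 25 mm or knocked over (distance of any of torch, eye_loupe, spray_can, tape_roll, car_fob from where it was at the start of the episode above 0.025 m or angle between spray_can's own z axis and vertical above 0.5 rad).
It also fails if it takes over 72 s, if anything falls off the work surface, if the arm or the gripper's body presses on something with over 40 N, if the wrist force passes 120 N, or if a joint passes its speed limit or range.

## Robot

A 6-joint arm with a two-finger parallel gripper is mounted at the origin on a cart in front of the work surface, level with it; the furniture and walls round the work are solid. World frame = base frame: x ahead of the robot, y to its left, z up, the work surface at z = 0. Lengths are in mm, angles in degrees, forces in N, time in s.
With the tool pointing down it reaches from about 300 to 850 mm from the base axis. Payload 4.2 kg.
Tool frame: the origin (TCP) lies midway between the tips of the shut fingers; the grasp point (between the pads) lies 19 mm behind it; z points along the fingers, y is the line along which they close (so a half turn about z gives the same grasp; the last joint's range is limited). The gripper opens to 91 mm and grips with 3 to 60 N. Pads are 32 mm wide; open, the fingers measure 118 mm over their backs; the gripper's body (76 mm by 178 mm) begins 60 mm behind the grasp point.
Start: joints at [-70.703, 18.312, 89.639, -0, 72.044, -1.146], TCP at [200.839, -538.804, 190.076] pointing down, gripper open.
Joint ranges: [-177.97, 177.97], [-48.28, 115.42], [12.27, 149.76], [-77.06, 257.06], [2.81, 150.46], [-146.56, 146.56]. Speed limits (degrees/s): [147.25, 147.25, 180, 180, 180, 180].

## Interface

Orientations are given as [roll, pitch, yaw] about the fixed x, y, z axes, in that order (R = Rz(yaw) Ry(pitch) Rx(roll)).
In Python, from workcell import state, grab_frame, camera_model, workorder gives the robot as it stands.
- The arm moves only by the tool carry_out, never from a script. Its argument "commands" is a list of rows, each a list of 7 numbers: the turn, a rotation vector about the tool's x, y, z in degrees, then the shift along the tool's x, y, z in mm, then the opening, from -1 (shut) to 1 (fully open). In form: [[ax, ay, az, dx, dy, dz, hand], ...]. A call has 1 to 20 rows; each row is the pose to reach, as a shift and turn from the pose commanded when the call began, along the tool's axes at that moment; what a row does not reach only later rows make up. A row lasts 1/10 s, in which the tool goes at most 50 mm and 8.59 degrees, less where a joint would pass 70% of its speed; a pose out of reach is approached as far as the arm can. A call with a gripper value outside its range is refused whole. The fingers move at their own pace and stop on an object; "force" is the grip in N (left out, the last holds). Time passes only in rows, so rows that repeat a pose let the fingers close. It gives the time, the measured TCP pose, the force, the opening and the grip force at its end, in the units of the state.
- state(): the state, without advancing time (a new reading comes with each control period).
- grab_frame(name): name is "scene" or "top" or "wrist"; returns the picture (384x512x3 uint8, red, green, blue); there is no depth.
- camera_model(name): a dict with "fx", "fy", "cx", "cy" (pixels), "origin" and "rotation" of the camera in the world; the wrist camera has in their place "mount" (4x4, takes a point from camera to tool coordinates, whose origin is the TCP and whose axes are the flange's). Camera axes: x right, y up, looking along -z (the intrinsics and any distortion apply to the point x, -y, -z); pixel columns grow to the right and rows downward; lengths in mm; the calibration is good to about 2 mm. The wrist camera is an equidistant fisheye: a pixel r from the principal point sees the ray r / f radians off the axis. A picture is of the moment at which its call begins: read the wrist's pose just before it. camera_model takes no time and is no camera call.
- workorder.job_done(): hands the job in; it is judged then, once.
The state is a dict: "time_s": time; "qpos": joint angles; "qvel": joint speeds; "effort": joint torques, N m; "ee_pos": TCP position; "ee_rot": TCP orientation; "force": force on the tool from outside, world axes, zero at the start; "torque": the same for the moment, N m; "gripper_width": finger opening in mm; "gripper_force": force on a finger pad.
Only numpy, scipy, OpenCV 4.12 (cv2) and the standard library are available. Lean on these libraries where they do the work, as an engineer would, in place of code of your own. Each camera call takes 0.05 s, during which the arm holds its last target. There are 200 camera calls.

## Working session

There is one attempt and no reset: what is moved stays moved. The work goes in short steps, Python scripts to look and compute and a tool call to move; the robot and the scene stay as the last step left them, time stands still between calls to the robot, and variables do not carry over. Pictures are saved under pics/ and viewed, at most 12 in all, crops included, and the job is handed in when it is done.

Besides the shell and the picture viewer there is one more tool, called after "Request:" as a command line: name --pt "numbers of a row" for each row, then --argument value for the rest. carry_out: Moves the arm, as the interface text tells. Its arguments: {"type":"object","properties":{"commands":{"type":"array"},"force":{"type":"number"}},"required":["commands"]}

```bash
ls; mkdir -p pics; python3 - <<'E'
from workcell import state, grab_frame, camera_model
import cv2
print(state())
for n in("scene","top","wrist"):
    cv2.imwrite(f"pics/{n}0.png",cv2.resize(grab_frame(n)[:,:,::-1],None,fx=1.5,fy=1.5,interpolation=cv2.INTER_CUBIC)); print(n,camera_model(n))
E
```

```text
pics
{'time_s': 0.0, 'qpos': array([-7.07032279e+01,  1.83514578e+01,  8.97072855e+01, -1.30304929e-04,
        7.20443055e+01, -1.14690073e+00]), 'qvel': array([-0.05053996,  0.03296722,  0.03537699,  0.05782154, -0.01116889,
        0.01213817]), 'effort': array([ 1.96117151e-03, -4.12466168e+01, -2.31972420e+01,  7.29023502e-02,
        4.56717331e-02, -1.47909363e-04]), 'ee_pos': array([ 200.64534474, -538.25916689,  189.21620878]), 'ee_rot': array([-1.79896969e+02, -1.93874719e-03,  2.04437113e+01]), 'force': array([ 0.07036426,  0.15220671, -0.65382554]), 'torque': array([-0.01048897, -0.02481389,  0.00561102]), 'gripper_force': 0.0, 'gripper_width': 91.12690759989384}
scene {'fx': 359.7022650804008, 'fy': 359.7022650804008, 'cx': 255.38561781400256, 'cy': 187.8200204655984, 'origin': array([-178.48541898,  535.12434163,  689.27901157]), 'rotation': array([  56.32843682,    0.75473126, -129.19412375])}
top {'fx': 446.13911478145207, 'fy': 446.13911478145207, 'cx': 263.3728773178952, 'cy': 194.51636074420276, 'origin': array([ 408.46004423,  -53.08025294, 1287.40545517]), 'rotation': array([  3.99087204,   1.39403271, -89.43020127])}
wrist {'fx': 297.3186396354542, 'fy': 297.3186396354542, 'cx': 251.06370314425737, 'cy': 191.96675543139466, 'mount': array([[-4.90456089e-04,  9.67169331e-01,  2.54132336e-01,
         7.26925582e+01],
       [ 9.99999725e-01,  6.15661524e-04, -4.13142981e-04,
        -1.26991756e+00],
       [-5.56038722e-04,  2.54132063e-01, -9.67169367e-01,
        -1.95436577e+02],
       [ 0.00000000e+00,  0.00000000e+00,  0.00000000e+00,
         1.00000000e+00]])}
```

View pics/top0.png

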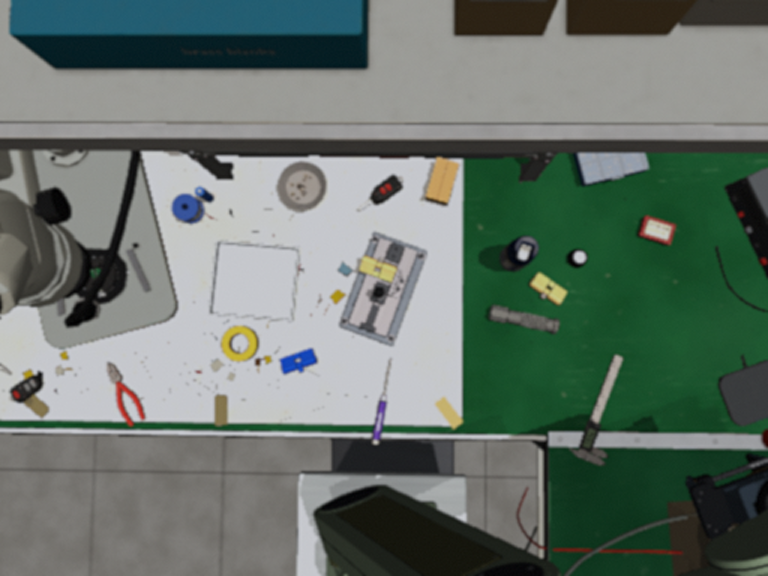

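View pics/scene0.png

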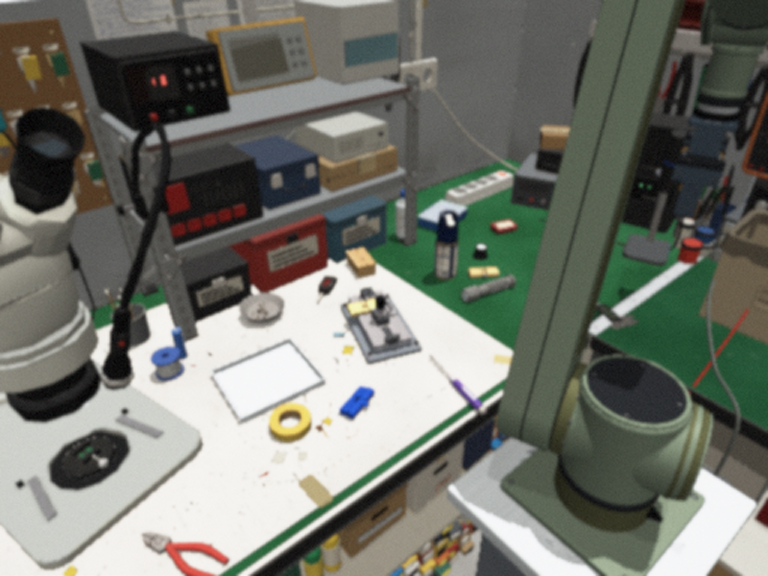

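Top view: vise around (383,288) with its brass cylinder at (378,268). The next cylinder is at (548,288), between the torch (524,319), loupe (579,257) and can (522,250). The tray is at (255,280) and the blue look-alike at (298,361). I'll compute coarse positions now.

```bash
cat > h.py <<'E'
import numpy as np, cv2
from scipy.spatial.transform import Rotation as R
from workcell import state, grab_frame, camera_model
def cam(n,s=None):
    c=camera_model(n)
    if n!="wrist": return c,R.from_euler('xyz',c['rotation'],degrees=True).as_matrix(),np.array(c['origin'])
    T=R.from_euler('xyz',s['ee_rot'],degrees=True).as_matrix(); m=c['mount']
    return c,T@m[:3,:3],T@m[:3,3]+s['ee_pos']
def project(P,n,s=None):
    c,Rm,o=cam(n,s); p=(np.asarray(P,float)-o)@Rm; p=p*[1,-1,-1]
    if n=="wrist":
        r=np.linalg.norm(p[...,:2],axis=-1,keepdims=True); th=np.arctan2(r,p[...,2:])
        u=p[...,:2]/np.maximum(r,1e-9)*th
    else: u=p[...,:2]/p[...,2:]
    return u*c['fx']+[c['cx'],c['cy']]
def unproj(uv,z,n,s=None):
    c,Rm,o=cam(n,s); u=(np.asarray(uv,float)-[c['cx'],c['cy']])/c['fx']
    if n=="wrist":
        t=np.linalg.norm(u); d=np.array([*(u/max(t,1e-9)*np.sin(t)),np.cos(t)])
    else: d=np.array([*u,1])
    d=Rm@(d*[1,-1,-1]); return o+d*(z-o[2])/d[2]
def ortho(img,n,s,cx,cy,w,h,z,k):
    """top-down view at plane z: columns grow along world -y, rows along -x; centre (cx,cy), w x h px, k px/mm"""
    c,r=np.meshgrid(np.arange(w),np.arange(h))
    P=np.stack([cx-(r-h/2)/k,cy-(c-w/2)/k,np.full(c.shape,z)],-1)
    m=project(P,n,s).astype(np.float32)
    return cv2.remap(img,m[...,0],m[...,1],cv2.INTER_CUBIC)
def mv(s,xyz,yaw):
    """shift and turn in tool axes to get TCP to xyz, tool down with yaw"""
    T=R.from_euler('xyz',s['ee_rot'],degrees=True); G=R.from_euler('xyz',[180,0,yaw],degrees=True)
    return np.round((T.inv()*G).as_rotvec(degrees=True),2),np.round(T.inv().apply(np.array(xyz)-s['ee_pos']),1)
E
python3 - <<'E'
from h import *
for n,p,z in [("next",(548,288),17),("cyl",(378,268),47),("foot+x+y",(376,233),10),("foot+x-y",(426,252),10),("foot-x-y",(392,343),10),("foot-x+y",(340,325),10),("knob",(379,292),88),("trayTL",(217,242),15),("trayTR",(299,248),15),("trayBR",(294,320),15),("trayBL",(211,314),15),("can",(526,246),161),("torchL",(491,314),15),("torchR",(558,326),15),("loupe",(579,257),31),("tape",(240,343),19)]:
    print(n,unproj((np.array(p)+.5)/1.5-.5,z,"top").round(0))
s=state(); print(mv(s,(420,-330,190),20))
E
```

```text
next [ 507. -310.   17.]
cyl [539.  11.  47.]
foot+x+y [611.  17.  10.]
foot+x-y [575. -79.  10.]
foot-x-y [400. -16.  10.]
foot-x+y [433.  84.  10.]
knob [492.   6.  88.]
trayTL [591. 324.  15.]
trayTR [580. 165.  15.]
trayBR [442. 172.  15.]
trayBL [452. 331.  15.]
can [ 566. -245.  161.]
torchL [ 457. -203.   15.]
torchR [ 435. -329.   15.]
loupe [ 565. -366.   31.]
tape [397. 273.  19.]
(array([-0.08,  0.  ,  0.44]), array([ 278.3, -118.7,   -0.4]))
```

```bash
python3 -c "
from h import *
print(mv(state(),(470,-310,220),20))"
```

```text
(array([-0.08,  0.  ,  0.44]), array([ 332.1, -120. ,  -30.4]))
```

Request:
carry_out --pt "0 0 0 40 -15 -30 1" --pt "0 0 0 80 -30 -30 1" --pt "0 0 0 120 -45 -30 1" --pt "0 0 0 160 -60 -30 1" --pt "0 0 0 200 -75 -30 1" --pt "0 0 0 240 -90 -30 1" --pt "0 0 0 285 -105 -30 1" --pt "0 0 0 332 -120 -30 1" --pt "0 0 0 332 -120 -30 1" --pt "0 0 0 332 -120 -30 1"

```text
time_s: 1.15
ee_pos: [470.3, -309.6, 219.5]
ee_rot: [-180.0, 0.1, 20.6]
force: [-0.2, 0.7, -0.6]
gripper_width: 91.2
gripper_force: 0.0
```

```bash
python3 - <<'E'
from h import *
s=state(); im=grab_frame("wrist"); print(s['ee_pos'],s['ee_rot'],s['force'],s['time_s'])
o=ortho(im,"wrist",s,505,-300,780,580,17,3)
cv2.imwrite("pics/w1.png",o[:,:,::-1]); np.savez("w1.npz",im=im,p=s['ee_pos'],r=s['ee_rot'])
E
```

```text
[ 470.32276775 -309.6297833   219.54428378] [-1.79970165e+02  6.88930443e-02  2.05896776e+01] [-0.22546774  0.74035699 -0.64074046] 1.15
```

View pics/w1.png

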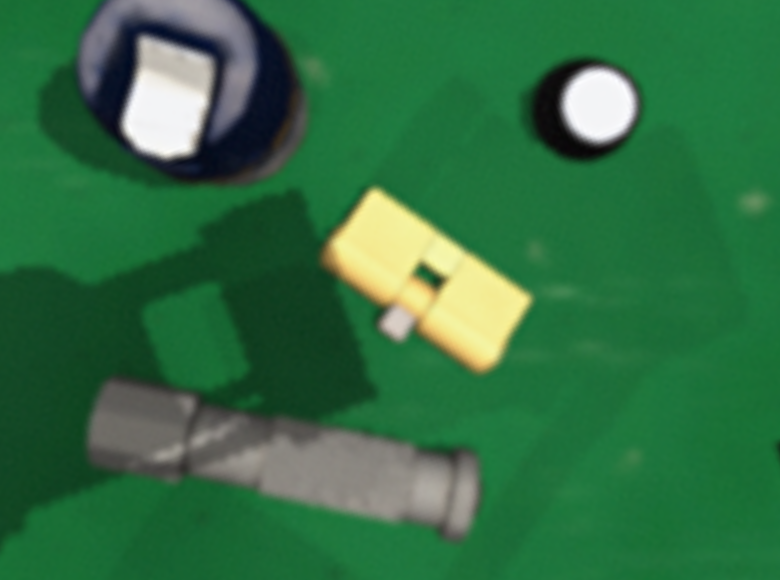

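The rectified view (3 px/mm) shows the next cylinder with corners at (375,187), (533,297), (485,373) and (325,257). Its cam points to the lower left, and the sizes fit. Next I'll look at the vise.

```bash
python3 -c "
from h import *
print(mv(state(),(515,10,220),70))"
```

```text
(array([ -0.05,   0.06, -49.52]), array([ 154.7, -284.3,   -0.4]))
```

Request:
carry_out --pt "0 0 0 20 -36 0 1" --pt "0 0 -8 40 -72 0 1" --pt "0 0 -16 60 -108 0 1" --pt "0 0 -24 80 -144 0 1" --pt "0 0 -32 100 -180 0 1" --pt "0 0 -40 120 -220 0 1" --pt "0 0 -48 140 -255 0 1" --pt "0 0 -49.5 155 -284 0 1" --pt "0 0 -49.5 155 -284 30 1" --pt "0 0 -49.5 155 -284 60 1" --pt "0 0 -49.5 155 -284 70 1" --pt "0 0 -49.5 155 -284 70 1"

```text
time_s: 2.4
ee_pos: [514.8, 8.6, 148.9]
ee_rot: [-179.8, 0.1, 69.8]
force: [0.0, -0.4, 0.4]
gripper_width: 91.2
gripper_force: 0.0
```

```bash
python3 - <<'E'
from h import *
s=state(); im=grab_frame("wrist"); print(s['ee_pos'],s['ee_rot'],s['force'],s['time_s'],s['qpos'])
o=ortho(im,"wrist",s,515,10,780,590,47,4)
cv2.imwrite("pics/w2.png",o[:,:,::-1]); np.savez("w2.npz",im=im,p=s['ee_pos'],r=s['ee_rot'])
E
```

```text
[514.81906049   8.56783185 148.90547455] [-1.79824337e+02  8.34958024e-02  6.98287662e+01] [ 0.00968955 -0.40376578  0.38729572] 2.4 [-3.13173946e-01  1.48210585e+01  1.00942111e+02 -2.09068582e-02
  6.44304125e+01  1.98672433e+01]
```

View pics/w2.png

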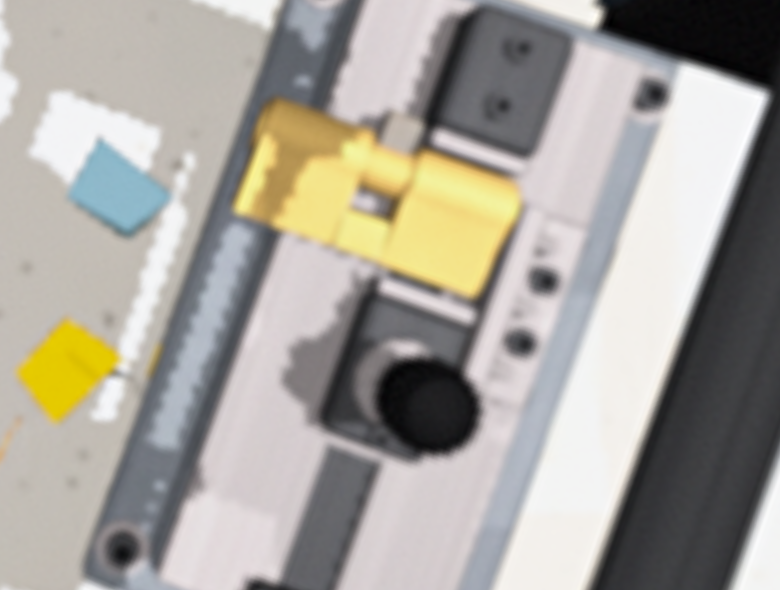

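The view (4 px/mm, z=47) shows the cylinder's -x edge from (235,212) to (478,298). Its round cam side faces the fixed jaw, whose face is at about (478,157), and the knob is at (428,405). So vise yaw ≈ -19.5°, and the next cylinder must turn about 165° to lie the same way, which needs one regrasp.

```bash
python3 -c "
from h import *
s=state();print(mv(s,(546,32,33.5),70.5))"
```

```text
(array([-0.01,  0.02, -0.66]), array([ 32.2,  20.1, 116.8]))
```

Request:
carry_out --pt "0 0 -0.7 32 20 0 0.1" --pt "0 0 -0.7 32 20 20 0.1" --pt "0 0 -0.7 32 20 50 0.1" --pt "0 0 -0.7 32 20 75 0.1" --pt "0 0 -0.7 32 20 90 0.1" --pt "0 0 -0.7 32 20 100 0.1" --pt "0 0 -0.7 32 20 108 0.1" --pt "0 0 -0.7 32 20 113 0.1" --pt "0 0 -0.7 32 20 116 0.1" --pt "0 0 -0.7 32 20 116 0.1"

```text
time_s: 3.45
ee_pos: [546.1, 33.0, 34.3]
ee_rot: [180.0, -0.0, 70.6]
force: [-0.6, 1.0, 0.3]
gripper_width: 50.1
gripper_force: 0.0
```

Request:
carry_out --pt "0 0 0 0 0 0 -0.3" --pt "0 0 0 0 0 0 -0.4" --pt "0 0 0 0 0 0 -0.5" --pt "0 0 0 0 0 0 -0.5" --pt "0 0 0 0 0 0 -0.5" --pt "0 0 0 0 0 0 -0.5" --force 25

```text
time_s: 4.05
ee_pos: [545.8, 33.1, 34.1]
ee_rot: [180.0, 0.0, 70.6]
force: [-0.9, -1.0, -0.5]
gripper_width: 22.5
gripper_force: 0.0
```

```bash
python3 - <<'E'
from h import *
s=state(); im=grab_frame("wrist"); 
print(project([[546,32,47],[539,13,47],s['ee_pos']],"wrist",s))
t=cv2.resize(grab_frame("top")[120:260,180:340],None,fx=3,fy=3)
o=cv2.copyMakeBorder(im,0,36,0,0,cv2.BORDER_CONSTANT); 
cv2.imwrite("pics/w3.png",np.hstack([cv2.resize(im,(512,384))[:, :],cv2.resize(t,(288,252))[:252].copy() if 0 else cv2.copyMakeBorder(cv2.resize(t,(288,252)),0,132,0,0,cv2.BORDER_CONSTANT)])[:,:,::-1])
E
```

```text
[[251.63721967 230.21493602]
 [251.18278257 257.38631758]
 [250.87298604 222.04066751]]
```

View pics/w3.png

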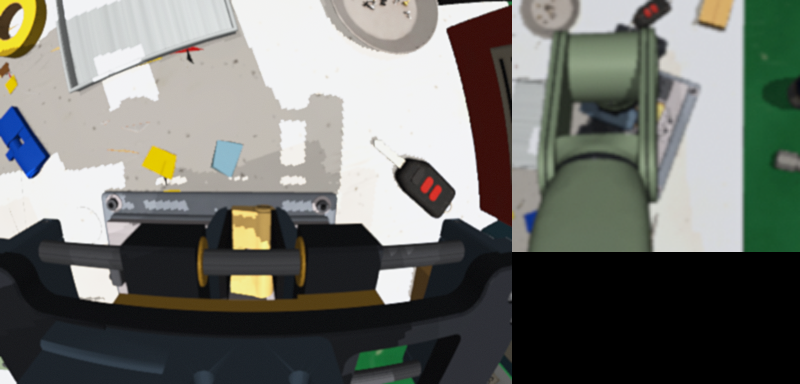

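The fingers straddle the +y half in the image (cylinder at columns 232–272, row 230), yet they shut to 22.5 mm with no force. The tips may sit higher when open, so I'll open and feel downwards.

Request:
carry_out --pt "0 0 0 0 0 0 0" --pt "0 0 0 0 0 0 0" --pt "0 0 0 0 0 0 0" --pt "0 0 0 0 0 1 0" --pt "0 0 0 0 0 2 0" --pt "0 0 0 0 0 2 0"

```text
time_s: 4.75
ee_pos: [545.7, 33.0, 31.8]
ee_rot: [-180.0, 0.0, 70.6]
force: [0.1, 0.0, -0.1]
gripper_width: 45.5
gripper_force: 0.0
```

Request:
carry_out --pt "0 0 0 0 0 1 0" --pt "0 0 0 0 0 2 0" --pt "0 0 0 0 0 2 0"

```text
time_s: 5.05
ee_pos: [545.7, 33.0, 29.9]
ee_rot: [-180.0, 0.0, 70.6]
force: [-0.4, -0.3, 0.0]
gripper_width: 45.6
gripper_force: 0.0
```

Request:
carry_out --pt "0 0 0 0 0 1 0" --pt "0 0 0 0 0 2 0" --pt "0 0 0 0 0 3 0" --pt "0 0 0 0 0 3 0"

```text
time_s: 5.45
ee_pos: [545.7, 33.0, 26.9]
ee_rot: [-180.0, 0.0, 70.6]
force: [0.1, -0.2, -0.2]
gripper_width: 45.6
gripper_force: 0.0
```

Request:
carry_out --pt "0 0 0 0 0 0 -0.2" --pt "0 0 0 0 0 0 -0.35" --pt "0 0 0 0 0 0 -0.5" --pt "0 0 0 0 0 0 -0.5" --pt "0 0 0 0 0 0 -0.5" --force 25

```text
time_s: 5.95
ee_pos: [545.8, 33.0, 27.1]
ee_rot: [180.0, 0.0, 70.6]
force: [-0.3, 0.3, -0.4]
gripper_width: 22.6
gripper_force: 0.0
```

```bash
python3 - <<'E'
from h import *
s=state(); im=grab_frame("wrist"); print(s['gripper_width'],s['gripper_force'],s['force'])
cv2.imwrite("pics/w4.png",cv2.resize(im[170:320,150:360],None,fx=3.8,fy=3.8,interpolation=cv2.INTER_CUBIC)[:,:,::-1])
E
```

```text
22.648771262310223 0.0 [-0.34752617  0.29076215 -0.4489984 ]
```

View pics/w4.png

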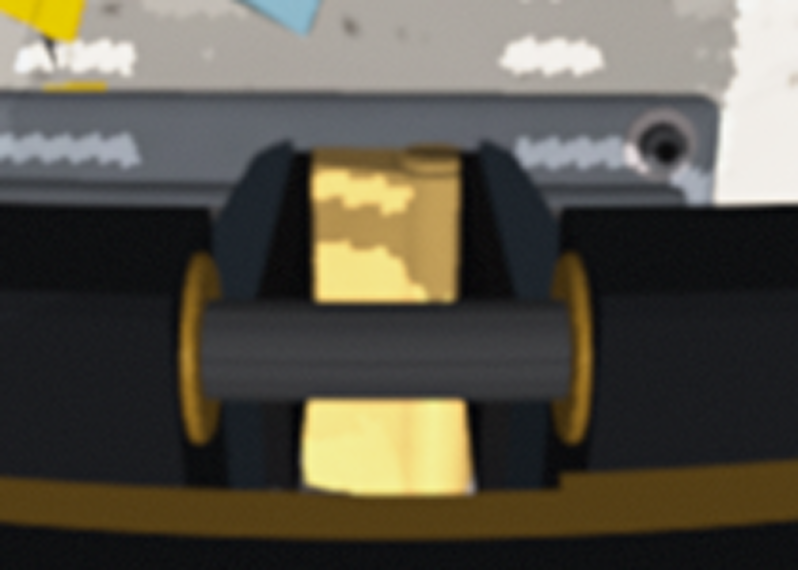

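```bash
python3 - <<'E'
from h import *
s=state(); T=R.from_euler('xyz',s['ee_rot'],degrees=True)
print("inner px obs 231.6,271 row 210.8")
for zt in (0,-5,-10,-15,-20,-30):
  print(zt,project([s['ee_pos']+T.apply([16,y,zt]) for y in (-11.3,11.3)],"wrist",s).round(1).tolist())
print("cyl end corners obs ~232/271 row 210; near 229.5/273.7 row 299")
for z in(30,38,47):
  c=np.array([539,13.25,z]); y=np.array([.334,.943,0]);x=np.array([.943,-.334,0])
  print(z,project([c+33*y-15.7*x,c+33*y+15.7*x,c-15.7*x,c+15.7*x],"wrist",s).round(1).tolist())
E
```

```text
inner px obs 231.6,271 row 210.8
0 [[234.4, 200.2], [267.3, 200.1]]
-5 [[234.0, 202.3], [267.7, 202.2]]
-10 [[233.6, 204.5], [268.2, 204.4]]
-15 [[233.1, 206.8], [268.6, 206.7]]
-20 [[232.7, 209.2], [269.1, 209.2]]
-30 [[231.7, 214.5], [270.0, 214.4]]
cyl end corners obs ~232/271 row 210; near 229.5/273.7 row 299
30 [[228.1, 206.9], [274.3, 206.9], [229.2, 250.6], [273.0, 250.7]]
38 [[227.2, 210.6], [275.2, 210.6], [228.4, 255.6], [273.8, 255.7]]
47 [[226.1, 215.1], [276.3, 215.2], [227.5, 261.7], [274.7, 261.8]]
```

Request:
carry_out --pt "0 0 0 0 0 1 -0.5" --pt "0 0 0 0 0 1 -0.5" --pt "0 0 0 0 0 2 -0.5" --pt "0 0 0 0 0 2 -0.5" --pt "0 0 0 0 0 3 -0.5" --pt "0 0 0 0 0 3 -0.5"

```text
time_s: 6.6
ee_pos: [545.7, 33.0, 23.9]
ee_rot: [-180.0, 0.0, 70.6]
force: [-0.7, 0.5, -0.6]
gripper_width: 22.7
gripper_force: 0.0
```

Request:
carry_out --pt "0 0 0 0 0 1 -0.5" --pt "0 0 0 0 0 1 -0.5" --pt "0 0 0 0 0 2 -0.5" --pt "0 0 0 0 0 2 -0.5"

```text
time_s: 7.0
ee_pos: [546.1, 33.0, 22.2]
ee_rot: [180.0, -0.0, 70.6]
force: [-0.2, -0.1, 1.0]
gripper_width: 23.0
gripper_force: 0.5
```

Request:
carry_out --pt "0 0 0 0 0 1 -0.5" --pt "0 0 0 0 0 1 -0.5"

```text
time_s: 7.2
ee_pos: [546.7, 33.0, 21.6]
ee_rot: [179.9, -0.0, 70.7]
force: [0.9, -0.5, 5.1]
gripper_width: 22.6
gripper_force: 2.2
```

Request:
carry_out --pt "0 0 0 0 0 -3 -0.4" --pt "0 0 0 0 0 -3 -0.1" --pt "0 0 0 0 0 -3 -0.05" --pt "0 0 0 0 0 -3 -0.05" --pt "0 0 0 0 0 -1 -0.05" --pt "0 0 0 0 0 1 -0.05" --pt "0 0 0 0 0 3 -0.05" --pt "0 0 0 0 0 5 -0.05" --pt "0 0 0 0 0 6 -0.05" --pt "0 0 0 0 0 6 -0.05"

```text
time_s: 8.2
ee_pos: [545.7, 33.0, 14.8]
ee_rot: [-180.0, 0.0, 70.6]
force: [0.0, 0.3, 0.3]
gripper_width: 43.3
gripper_force: 0.0
```

Request:
carry_out --pt "0 0 0 0 0 1 -0.05" --pt "0 0 0 0 0 2 -0.05" --pt "0 0 0 0 0 3 -0.05" --pt "0 0 0 0 0 4 -0.05" --pt "0 0 0 0 0 4 -0.05"

```text
time_s: 8.7
ee_pos: [545.7, 33.0, 10.9]
ee_rot: [-180.0, 0.0, 70.6]
force: [0.3, -0.2, 0.9]
gripper_width: 43.3
gripper_force: 0.0
```

Request:
carry_out --pt "0 0 0 0 0 0 -0.2" --pt "0 0 0 0 0 0 -0.35" --pt "0 0 0 0 0 0 -0.5" --pt "0 0 0 0 0 0 -0.6" --pt "0 0 0 0 0 0 -0.6" --force 25

```text
time_s: 9.2
ee_pos: [546.1, 33.0, 11.1]
ee_rot: [180.0, -0.0, 70.6]
force: [0.1, -0.8, -0.9]
gripper_width: 30.4
gripper_force: 25.0
```

Request:
carry_out --pt "0 0 0 0 0 -3 -0.6" --pt "0 0 0 0 0 -10 -0.6" --pt "0 0 0 0 0 -25 -0.6" --pt "0 0 0 0 0 -45 -0.6" --pt "0 0 0 0 0 -65 -0.6" --pt "0 0 0 0 0 -80 -0.6" --pt "0 0 0 0 0 -80 -0.6"

```text
time_s: 9.9
ee_pos: [547.3, 33.1, 93.5]
ee_rot: [179.7, -0.1, 70.6]
force: [0.5, 0.3, -1.8]
gripper_width: 30.5
gripper_force: 25.0
```

```bash
python3 -c "
from h import *
s=state();print(s['gripper_width'],s['gripper_force'],s['force'],mv(s,(523,268,91),70.6))"
```

```text
30.459257580740925 24.997986378148198 [ 0.47502099  0.29219529 -1.84956577] (array([ 0.26, -0.1 ,  0.04]), array([ 213.5, -100.8,    2.4]))
```

Request:
carry_out --pt "0 0 0 43 -20 0 -0.6" --pt "0 0 0 86 -40 0 -0.6" --pt "0 0 0 128 -60 0 -0.6" --pt "0 0 0 170 -80 0 -0.6" --pt "0 0 0 214 -101 0 -0.6" --pt "0 0 0 214 -101 30 -0.6" --pt "0 0 0 214 -101 60 -0.6" --pt "0 0 0 214 -101 80 -0.6" --pt "0 0 0 214 -101 90 -0.6" --pt "0 0 0 214 -101 96 -0.6" --pt "0 0 0 214 -101 100 -0.6" --pt "0 0 0 214 -101 100 -0.6"

```text
time_s: 11.1
ee_pos: [521.8, 268.4, -8.7]
ee_rot: [180.0, -0.0, 70.6]
force: [0.2, 1.0, -2.6]
gripper_width: 30.2
gripper_force: 25.0
```

Request:
carry_out --pt "0 0 0 0 0 2 -0.6" --pt "0 0 0 0 0 4 -0.6" --pt "0 0 0 0 0 6 -0.6" --pt "0 0 0 0 0 7 -0.6" --pt "0 0 0 0 0 7 -0.6"

```text
time_s: 11.6
ee_pos: [521.4, 268.4, -16.1]
ee_rot: [-180.0, 0.0, 70.6]
force: [-0.0, 0.0, -1.5]
gripper_width: 30.5
gripper_force: 25.0
```

Request:
carry_out --pt "0 0 0 0 0 0 -0.3" --pt "0 0 0 0 0 0 -0.05" --pt "0 0 0 0 0 0 -0.05" --pt "0 0 0 0 0 0 -0.05" --pt "0 0 0 0 0 -15 -0.05" --pt "0 0 0 0 0 -40 -0.05" --pt "0 0 0 0 0 -80 -0.05" --pt "0 0 0 0 0 -125 -0.05" --pt "0 0 0 0 0 -170 -0.05" --pt "0 0 0 0 0 -210 -0.05" --pt "0 0 0 0 0 -210 -0.05"

```text
time_s: 12.7
ee_pos: [524.8, 270.1, 200.9]
ee_rot: [179.5, -0.5, 70.6]
force: [1.1, -0.0, -0.1]
gripper_width: 43.4
gripper_force: 0.0
```

```bash
python3 - <<'E'
from h import *
s=state(); im=grab_frame("wrist"); np.savez("w5.npz",im=im,p=s['ee_pos'],r=s['ee_rot'])
o=ortho(im,"wrist",s,516,248,400,400,10,2)
# next cylinder refit by colour from first wrist view
d=np.load("w1.npz"); t={'ee_pos':d['p'],'ee_rot':d['r']}
q=ortho(d['im'],"wrist",t,505,-310,400,400,15,4)
hsv=cv2.cvtColor(q,cv2.COLOR_RGB2HSV); m=cv2.inRange(hsv,(15,80,90),(35,255,255))
k=max(cv2.findContours(m,0,2)[0],key=cv2.contourArea); (u,v),sz,a=cv2.minAreaRect(k)
print("next",505-(v-200)/4,-310-(u-200)/4,np.array(sz)/4,a)
b=cv2.boxPoints(((u,v),sz,a)).astype(int); cv2.polylines(q,[b],True,(255,0,0))
cv2.imwrite("pics/w5.png",np.hstack([o,q])[:,:,::-1])
print(mv(s,(500,-130,194),55))
E
```

```text
next 508.71947479248047 -313.2671661376953 [69.79223633 31.78139687] 34.90741729736328
(array([ 0.46, -0.62, 15.64]), array([-385.7,  109.2,    4.2]))
```

View pics/w5.png

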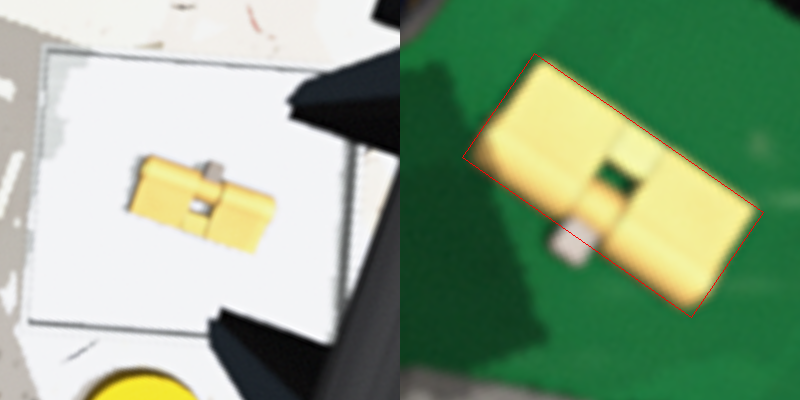

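The finished cylinder lies in the middle of the tray. The next one is at (508.7,-313.3), length along 55.1°, box 69.8 x 31.8 mm against 66 x 31.5. The fingertips end about 25 mm short of the stated TCP, confirmed by touch, so the same TCP offset of -19 mm to the underside holds.

```bash
python3 -c "
from h import *
s=state();print(mv(s,(497.5,-329.5,200),55.1))"
```

```text
(array([ 0.25, -0.33, 15.54]), array([-573.3,  174.4,   -4.6]))
```

Request:
carry_out --pt "0 0 0 -45 14 0 -0.1" --pt "0 0 1 -90 28 0 -0.1" --pt "0 0 2 -135 42 0 -0.1" --pt "0 0 4 -180 56 0 -0.1" --pt "0 0 6 -225 70 0 -0.1" --pt "0 0 8 -270 84 0 -0.1" --pt "0 0 10 -315 98 0 -0.1" --pt "0 0 12 -360 112 0 -0.1" --pt "0 0 14 -405 126 0 -0.1" --pt "0 0 15.5 -450 140 0 -0.1" --pt "0 0 15.5 -495 154 0 -0.1" --pt "0 0 15.5 -540 165 0 -0.1" --pt "0 0 15.5 -573 174 0 -0.1" --pt "0 0 15.5 -573 174 0 -0.1" --pt "0 0 15.5 -573 174 0 -0.1"

```text
time_s: 14.25
ee_pos: [494.7, -329.7, 192.1]
ee_rot: [-179.8, -0.0, 55.1]
force: [0.4, 0.6, 0.3]
gripper_width: 41.0
gripper_force: 0.0
```

```bash
python3 - <<'E'
from h import *
s=state(); im=grab_frame("wrist")
q=ortho(im,"wrist",s,505,-310,400,400,15,4)
hsv=cv2.cvtColor(q,cv2.COLOR_RGB2HSV); m=cv2.inRange(hsv,(15,80,90),(35,255,255))
k=max(cv2.findContours(m,0,2)[0],key=cv2.contourArea); (u,v),sz,a=cv2.minAreaRect(k)
print("next",505-(v-200)/4,-310-(u-200)/4,np.array(sz)/4,a,s['qpos'])
print(s['ee_pos'],s['ee_rot'],mv(s,(497.5,-329.5,10),55.1))
E
```

```text
next 508.1554489135742 -311.4347114562988 [69.85418701 31.98078537] 34.90742111206055 [-3.48051979e+01  2.01319980e+01  8.66135808e+01  2.68760578e-02
  7.34712367e+01  1.35493328e-01]
[ 494.70301569 -329.69154818  192.10453234] [-1.79783123e+02 -2.52235401e-02  5.50515661e+01] (array([-0.22, -0.03, -0.05]), array([  1.7,   2.9, 182.1]))
```

Request:
carry_out --pt "0 0 0 2 2 40 -0.08" --pt "0 0 0 2 2 80 -0.08" --pt "0 0 0 2 2 120 -0.08" --pt "0 0 0 2 2 150 -0.08" --pt "0 0 0 2 2 170 -0.08" --pt "0 0 0 2 2 185 -0.08" --pt "0 0 0 2 2 195 -0.08" --pt "0 0 0 2 2 200 -0.08" --pt "0 0 0 2 2 203 -0.08" --pt "0 0 0 2 2 203 -0.08"

```text
time_s: 15.3
ee_pos: [498.8, -329.2, -8.6]
ee_rot: [180.0, 0.0, 55.2]
force: [-0.3, -0.8, -0.7]
gripper_width: 41.8
gripper_force: 0.0
```

Request:
carry_out --pt "0 0 0 0 0 2 -0.08" --pt "0 0 0 0 0 4 -0.08" --pt "0 0 0 0 0 6 -0.08" --pt "0 0 0 0 0 7 -0.08" --pt "0 0 0 0 0 7 -0.2" --pt "0 0 0 0 0 7 -0.35" --pt "0 0 0 0 0 7 -0.5" --pt "0 0 0 0 0 7 -0.6" --pt "0 0 0 0 0 7 -0.6" --force 25

```text
time_s: 16.2
ee_pos: [497.4, -328.5, -14.7]
ee_rot: [-179.9, 0.0, 55.2]
force: [-5.2, 3.5, 9.7]
gripper_width: 18.5
gripper_force: 18.1
```

Request:
carry_out --pt "0 0 0 0 0 -3 -0.5" --pt "0 0 0 0 0 -8 -0.2" --pt "0 0 0 0 0 -15 -0.05" --pt "0 0 0 0 0 -40 -0.05" --pt "0 0 0 0 0 -80 -0.05" --pt "0 0 0 0 0 -120 -0.05" --pt "0 0 0 0 0 -120 -0.05" --pt "0 0 0 0 0 -120 -0.05"

```text
time_s: 17.0
ee_pos: [499.1, -329.8, 105.3]
ee_rot: [179.8, 0.0, 55.1]
force: [-0.5, 0.0, -0.5]
gripper_width: 43.0
gripper_force: 0.0
```

```bash
python3 - <<'E'
from h import *
s=state(); im=grab_frame("wrist")
q=ortho(im,"wrist",s,505,-310,500,400,15,4)
hsv=cv2.cvtColor(q,cv2.COLOR_RGB2HSV); m=cv2.inRange(hsv,(15,80,90),(35,255,255))
k=max(cv2.findContours(m,0,2)[0],key=cv2.contourArea); (u,v),sz,a=cv2.minAreaRect(k)
print("next",505-(v-200)/4,-310-(u-250)/4,np.array(sz)/4,a)
cv2.polylines(q,[cv2.boxPoints(((u,v),sz,a)).astype(int)],True,(255,0,0)); cv2.imwrite("pics/w6.png",q[:,:,::-1])
print(s['ee_pos'],s['ee_rot'],mv(s,(497.5,-329.5,10),55.1))
E
```

```text
next 512.1360015869141 -313.416259765625 [68.89202118 31.57538033] 33.08485412597656
[ 499.06702151 -329.76291399  105.33748424] [1.79834977e+02 3.36593793e-03 5.51421394e+01] (array([0.17, 0.  , 0.04]), array([-0.7, -1.7, 95.3]))
```

View pics/w6.png

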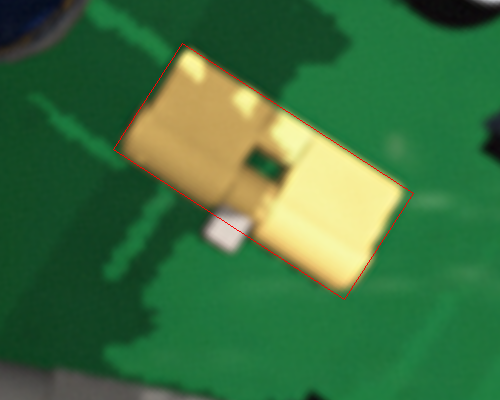

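The cylinder still lies flat, nudged to (512.1,-313.4) with its length along 56.9°. That grip was about 4 mm too high, so I'll go deeper.

Request:
carry_out --pt "0 0 -1.8 1 2 20 -0.06" --pt "0 0 -1.8 1 2 55 -0.06" --pt "0 0 -1.8 1 2 85 -0.06" --pt "0 0 -1.8 1 2 103 -0.06" --pt "0 0 -1.8 1 2 113 -0.06" --pt "0 0 -1.8 1 2 119 -0.06" --pt "0 0 -1.8 1 2 122 -0.06" --pt "0 0 -1.8 1 2 124 -0.06" --pt "0 0 -1.8 1 2 124 -0.06" --pt "0 0 -1.8 1 2 124 -0.06"

```text
time_s: 18.05
ee_pos: [501.1, -330.0, -19.2]
ee_rot: [179.9, 0.0, 56.9]
force: [0.3, 0.0, 0.1]
gripper_width: 42.7
gripper_force: 0.0
```

Request:
carry_out --pt "0 0 0 0 0 1 -0.06" --pt "0 0 0 0 0 1 -0.2" --pt "0 0 0 0 0 1 -0.3" --pt "0 0 0 0 0 1 -0.4" --pt "0 0 0 0 0 1 -0.5" --pt "0 0 0 0 0 1 -0.5" --force 25

```text
time_s: 18.65
ee_pos: [501.0, -329.9, -20.7]
ee_rot: [179.9, 0.0, 56.9]
force: [0.2, -0.6, 1.7]
gripper_width: 30.5
gripper_force: 25.0
```

Request:
carry_out --pt "0 0 0 0 0 -5 -0.5" --pt "0 0 0 0 0 -30 -0.5" --pt "0 0 0 0 0 -75 -0.5" --pt "0 0 0 0 0 -120 -0.5" --pt "0 0 0 0 0 -165 -0.5" --pt "0 0 8 25 -21 -175 -0.5" --pt "0 0 16 50 -42 -175 -0.5" --pt "0 0 24 75 -63 -175 -0.5" --pt "0 0 32 100 -84 -175 -0.5" --pt "0 0 40 125 -105 -175 -0.5" --pt "0 0 48 145 -125 -160 -0.5" --pt "0 0 56 145 -125 -125 -0.5" --pt "0 0 64 145 -125 -90 -0.5" --pt "0 0 72 145 -125 -60 -0.5" --pt "0 0 80 145 -125 -35 -0.5" --pt "0 0 88 145 -125 -18 -0.5" --pt "0 0 90 145 -125 -8 -0.5" --pt "0 0 90 145 -125 -3 -0.5" --pt "0 0 90 145 -125 -1 -0.5" --pt "0 0 90 145 -125 -1 -0.5"

```text
time_s: 20.65
ee_pos: [473.6, -139.5, -17.3]
ee_rot: [180.0, 0.1, -33.0]
force: [-8.1, 2.2, 23.5]
gripper_width: 30.9
gripper_force: 25.0
```

Request:
carry_out --pt "0 0 0 0 0 -3 -0.5" --pt "0 0 0 0 0 -3 -0.5"

```text
time_s: 20.85
ee_pos: [475.3, -140.1, -16.2]
ee_rot: [-180.0, -0.1, -33.0]
force: [0.4, 1.3, -1.8]
gripper_width: 30.7
gripper_force: 25.0
```

Request:
carry_out --pt "0 0 0 0 0 0 -0.3" --pt "0 0 0 0 0 0 -0.05" --pt "0 0 0 0 0 0 -0.05" --pt "0 0 0 0 0 -15 -0.05" --pt "0 0 0 0 0 -40 -0.05" --pt "0 0 -8 0 0 -70 -0.05" --pt "0 0 -16 0 0 -110 -0.05" --pt "0 0 -24 0 0 -130 -0.05" --pt "0 0 -32 0 0 -130 -0.05" --pt "0 0 -40 0 0 -130 -0.05" --pt "0 0 -48 0 0 -130 -0.05" --pt "0 0 -56 0 0 -130 -0.05" --pt "0 0 -64 0 0 -130 -0.05" --pt "0 0 -72 0 0 -130 -0.05" --pt "0 0 -80 0 0 -130 -0.05" --pt "0 0 -88 0 0 -130 -0.05" --pt "0 0 -90 0 0 -130 -0.05"

```text
time_s: 22.55
ee_pos: [474.9, -139.9, 112.8]
ee_rot: [-180.0, 0.0, 57.1]
force: [0.6, -0.4, -0.2]
gripper_width: 43.3
gripper_force: 0.0
```

Request:
carry_out --pt "0 0 -8 0 0 0 -0.05" --pt "0 0 -16 0 0 0 -0.05" --pt "0 0 -24 0 0 0 -0.05" --pt "0 0 -32 0 0 0 -0.05" --pt "0 0 -40 0 0 0 -0.05" --pt "0 0 -48 0 0 0 -0.05" --pt "0 0 -56 0 0 0 -0.05" --pt "0 0 -64 0 0 0 -0.05" --pt "0 0 -72 0 0 0 -0.05" --pt "0 0 -80 0 0 0 -0.05" --pt "0 0 -88 0 0 0 -0.05" --pt "0 0 -90 0 0 0 -0.05" --pt "0 0 -90 0 0 0 -0.05"

```text
time_s: 23.85
ee_pos: [475.0, -139.9, 112.8]
ee_rot: [-180.0, -0.0, 146.9]
force: [0.0, 0.6, 0.2]
gripper_width: 43.4
gripper_force: 0.0
```

```bash
python3 - <<'E'
from h import *
s=state(); im=grab_frame("wrist"); X,Y=475,-140
q=ortho(im,"wrist",s,X,Y,500,400,15,4)
hsv=cv2.cvtColor(q,cv2.COLOR_RGB2HSV); m=cv2.inRange(hsv,(15,80,90),(35,255,255))
k=max(cv2.findContours(m,0,2)[0],key=cv2.contourArea); (u,v),sz,a=cv2.minAreaRect(k)
print("next",X-(v-200)/4,Y-(u-250)/4,np.array(sz)/4,a)
cv2.polylines(q,[cv2.boxPoints(((u,v),sz,a)).astype(int)],True,(255,0,0)); cv2.imwrite("pics/w7.png",q[:,:,::-1])
print(s['ee_pos'],s['ee_rot'],s['qpos'],s['force'])
E
```

```text
next 489.60326385498047 -148.01262664794922 [32.00624466 70.67267609] 33.26142883300781
[ 474.95312608 -139.92349324  112.83748518] [-1.79991835e+02 -1.87208549e-02  1.46936387e+02] [-1.77439716e+01  1.49740717e+01  1.06565475e+02 -3.43525237e-03
  5.84806660e+01 -7.46785631e+01] [0.02020679 0.59395936 0.22416698]
```

View pics/w7.png

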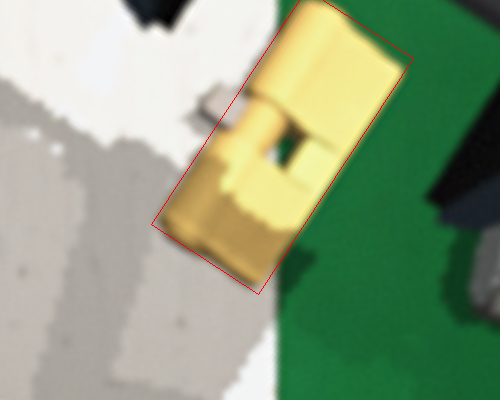

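The cylinder lies flat at (489.6,-148.0) along -33.3°, cam pointing to the upper left, as planned. Now the regrasp.

Request:
carry_out --pt "0 0 0 2 0 40 -0.06" --pt "0 0 0 2 0 80 -0.06" --pt "0 0 0 2 0 105 -0.06" --pt "0 0 0 2 0 118 -0.06" --pt "0 0 0 2 0 124 -0.06" --pt "0 0 0 2 0 128 -0.06" --pt "0 0 0 2 0 131 -0.06" --pt "0 0 0 2 0 131 -0.06"

```text
time_s: 24.7
ee_pos: [473.7, -139.0, -17.6]
ee_rot: [180.0, 0.1, 146.9]
force: [-0.0, 0.4, 0.2]
gripper_width: 42.9
gripper_force: 0.0
```

Request:
carry_out --pt "0 0 0 0 0 0.5 -0.06" --pt "0 0 0 0 0 1 -0.2" --pt "0 0 0 0 0 1 -0.3" --pt "0 0 0 0 0 1 -0.4" --pt "0 0 0 0 0 1 -0.5" --pt "0 0 0 0 0 1 -0.5" --force 25

```text
time_s: 25.3
ee_pos: [473.5, -138.9, -18.7]
ee_rot: [180.0, 0.0, 146.9]
force: [-1.1, 1.0, 2.1]
gripper_width: 30.6
gripper_force: 25.0
```

Request:
carry_out --pt "0 0 0 0 0 -5 -0.5" --pt "0 0 0 0 0 -30 -0.5" --pt "0 0 0 0 0 -70 -0.5" --pt "0 0 0 0 0 -110 -0.5" --pt "0 0 8 4 20 -120 -0.5" --pt "0 0 16 8 40 -120 -0.5" --pt "0 0 24 12 60 -120 -0.5" --pt "0 0 32 16 80 -120 -0.5" --pt "0 0 40 20 100 -120 -0.5" --pt "0 0 48 24 125 -120 -0.5" --pt "0 0 56 28 150 -120 -0.5" --pt "0 0 64 32 170 -120 -0.5" --pt "0 0 72 33.5 185.5 -120 -0.5" --pt "0 0 76.4 33.5 185.5 -120 -0.5" --pt "0 0 76.4 33.5 185.5 -120 -0.5" --pt "0 0 76.4 33.5 185.5 -120 -0.5"

```text
time_s: 26.9
ee_pos: [546.0, 34.7, 100.8]
ee_rot: [-180.0, 0.0, 70.6]
force: [0.2, -0.0, -2.5]
gripper_width: 30.3
gripper_force: 25.0
```

```bash
python3 - <<'E'
from h import *
s=state(); print(s['ee_pos'],s['ee_rot'],s['force'],s['gripper_width'],mv(s,(546.7,34.9,11.3),70.5))
E
```

```text
[545.97039569  34.73586624 100.78416704] [-1.79952818e+02  2.90749764e-02  7.06358993e+01] [ 0.22787641 -0.0450683  -2.46579145] 30.294201565941727 (array([-0.05,  0.03,  0.14]), array([ 0.4,  0.7, 89.5]))
```

Request:
carry_out --pt "0 0 0 0.5 0.3 30 -0.5" --pt "0 0 0 0.5 0.3 55 -0.5" --pt "0 0 0 0.5 0.3 68 -0.5" --pt "0 0 0 0.5 0.3 72 -0.5" --pt "0 0 0 0.5 0.3 75 -0.5" --pt "0 0 0 0.5 0.3 77 -0.5" --pt "0 0 0 0.5 0.3 77 -0.5"

```text
time_s: 27.6
ee_pos: [547.4, 35.1, 24.6]
ee_rot: [179.9, -0.0, 70.5]
force: [0.7, -0.5, -1.7]
gripper_width: 30.8
gripper_force: 25.0
```

Request:
carry_out --pt "0 0 0 0 0 2 -0.5" --pt "0 0 0 0 0 4 -0.5" --pt "0 0 0 0 0 6 -0.5" --pt "0 0 0 0 0 8 -0.5" --pt "0 0 0 0 0 8 -0.5"

```text
time_s: 28.1
ee_pos: [546.6, 35.2, 15.7]
ee_rot: [-180.0, 0.0, 70.5]
force: [-1.0, 0.9, -1.3]
gripper_width: 30.4
gripper_force: 25.0
```

In between the jaws without touching them. Next the bed.

Request:
carry_out --pt "0 0 0 0 0 1 -0.5" --pt "0 0 0 0 0 2 -0.5" --pt "0 0 0 0 0 3 -0.5" --pt "0 0 0 0 0 4 -0.5" --pt "0 0 0 0 0 4 -0.5"

```text
time_s: 28.6
ee_pos: [546.9, 35.2, 11.9]
ee_rot: [-180.0, 0.0, 70.5]
force: [-0.5, 0.2, -1.5]
gripper_width: 30.7
gripper_force: 25.0
```

Request:
carry_out --pt "0 0 0 0 0 0.5 -0.5" --pt "0 0 0 0 0 1 -0.5" --pt "0 0 0 0 0 1 -0.5"

```text
time_s: 28.9
ee_pos: [547.0, 35.3, 11.4]
ee_rot: [180.0, -0.0, 70.5]
force: [-1.3, 0.6, 1.7]
gripper_width: 30.3
gripper_force: 25.0
```

Request:
carry_out --pt "0 0 0 0 0.7 0 -0.5" --pt "0 0 0 0 1.4 0 -0.5" --pt "0 0 0 0 2 0 -0.5" --pt "0 0 0 0 2 0 -0.5"

```text
time_s: 29.3
ee_pos: [547.7, 34.9, 11.2]
ee_rot: [-179.9, 0.0, 70.5]
force: [-3.9, 1.4, 5.3]
gripper_width: 30.7
gripper_force: 25.0
```

Request:
carry_out --pt "0 0 0 0 0.7 -0.3 -0.5" --pt "0 0 0 0 1.2 -0.3 -0.5" --pt "0 0 0 0 1.2 -0.3 -0.5"

```text
time_s: 29.6
ee_pos: [548.6, 34.5, 11.2]
ee_rot: [-179.8, 0.0, 70.5]
force: [-5.7, 2.7, 5.6]
gripper_width: 30.7
gripper_force: 25.0
```

Request:
carry_out --pt "0 0 0 0 0.8 -0.5 -0.5" --pt "0 0 0 0 1.5 -0.5 -0.5" --pt "0 0 0 0 1.5 -0.5 -0.5"

```text
time_s: 29.9
ee_pos: [548.7, 34.4, 11.2]
ee_rot: [-179.7, 0.0, 70.5]
force: [-6.4, 3.2, 4.6]
gripper_width: 30.6
gripper_force: 25.0
```

Request:
carry_out --pt "0 0 0 -1 -0.3 -0.3 -0.5" --pt "0 0 0 -2 -0.3 -0.3 -0.5" --pt "0 0 0 -3 -0.3 -0.3 -0.5" --pt "0 0 0 -3 -0.3 -0.3 -0.5"

```text
time_s: 30.3
ee_pos: [548.3, 33.0, 11.5]
ee_rot: [-179.7, -0.1, 70.4]
force: [-5.1, 8.4, 1.6]
gripper_width: 30.5
gripper_force: 25.0
```

Request:
carry_out --pt "0 0 0 -0.7 0 0 -0.5" --pt "0 0 0 -1.4 0 0 -0.5" --pt "0 0 0 -1.4 0 0 -0.5"

```text
time_s: 30.6
ee_pos: [547.8, 31.8, 11.4]
ee_rot: [-179.7, -0.1, 70.4]
force: [-4.7, 9.0, 1.1]
gripper_width: 30.4
gripper_force: 25.0
```

Request:
carry_out --pt "0 0 0 -0.8 0 0 -0.5" --pt "0 0 0 -1.6 0 0 -0.5" --pt "0 0 0 -2.2 0 0 -0.5" --pt "0 0 0 -2.2 0 0 -0.5"

```text
time_s: 31.0
ee_pos: [547.0, 29.6, 11.4]
ee_rot: [-179.7, -0.1, 70.4]
force: [-4.8, 9.0, 1.5]
gripper_width: 30.9
gripper_force: 25.0
```

Request:
carry_out --pt "0 0 0 -0.8 0 0 -0.5" --pt "0 0 0 -1.6 0 0 -0.5" --pt "0 0 0 -1.6 0 0 -0.5"

```text
time_s: 31.3
ee_pos: [546.5, 28.1, 11.4]
ee_rot: [-179.7, -0.1, 70.4]
force: [-5.4, 9.7, 2.3]
gripper_width: 30.4
gripper_force: 25.0
```

Request:
carry_out --pt "0 0 0 -0.8 0 0 -0.5" --pt "0 0 0 -1.6 0 0 -0.5" --pt "0 0 0 -1.6 0 0 -0.5"

```text
time_s: 31.6
ee_pos: [546.1, 27.0, 11.4]
ee_rot: [-179.7, -0.2, 70.4]
force: [-4.5, 9.7, 1.6]
gripper_width: 30.7
gripper_force: 25.0
```

Request:
carry_out --pt "0 0 0 -0.8 0 0 -0.5" --pt "0 0 0 -1.6 0 0 -0.5" --pt "0 0 0 -1.6 0 0 -0.5"

```text
time_s: 31.9
ee_pos: [546.1, 27.0, 11.5]
ee_rot: [-179.7, -0.3, 70.3]
force: [-3.0, 14.3, 0.3]
gripper_width: 31.0
gripper_force: 25.0
```

```bash
python3 - <<'E'
from h import *
s=state(); im=grab_frame("wrist"); print(s['ee_pos'],s['force'],s['torque'])
cv2.imwrite("pics/w8.png",cv2.resize(im[170:330,150:360],None,fx=3.6,fy=3.6,interpolation=cv2.INTER_CUBIC)[:,:,::-1])
E
```

```text
[546.10136141  26.97912276  11.52078819] [-2.95990777 14.28067211  0.3041459 ] [ 2.76389326  0.74398352 -0.20477937]
```

View pics/w8.png

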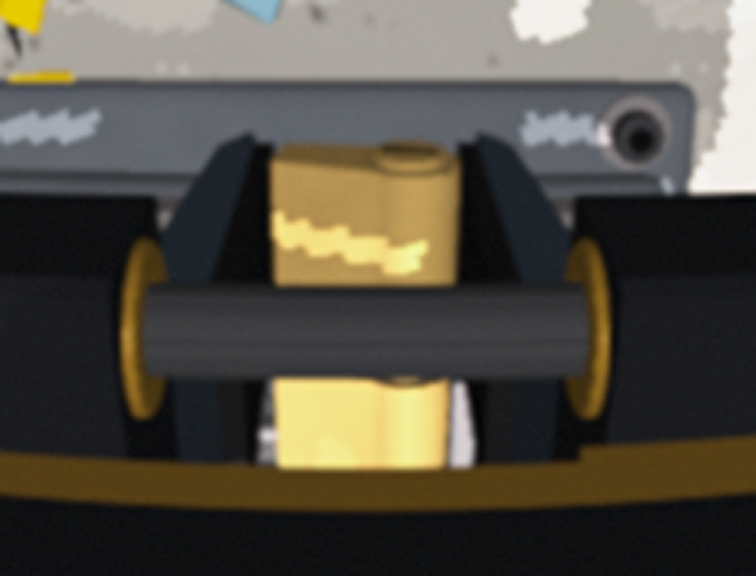

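The stop is felt: the y force rose from 7.6 to 12.5 N with no more travel, and the view shows the cylinder flat between the pads (columns 275–455). Unload gently and release.

Request:
carry_out --pt "0 0 0 0.8 -0.3 0 -0.5" --pt "0 0 0 1.5 -0.6 0 -0.5" --pt "0 0 0 1.5 -0.6 0 -0.35" --pt "0 0 0 1.5 -0.6 0 -0.2" --pt "0 0 0 1.5 -0.6 0 -0.08" --pt "0 0 0 1.5 -0.6 0 -0.08" --pt "0 0 0 1.5 -0.6 -10 -0.08" --pt "0 0 0 1.5 -0.6 -30 -0.08" --pt "0 0 0 1.5 -0.6 -70 -0.08" --pt "0 0 0 1.5 -0.6 -110 -0.08" --pt "0 0 0 1.5 -0.6 -140 -0.08" --pt "0 0 0 1.5 -0.6 -140 -0.08" --pt "0 0 0 1.5 -0.6 -140 -0.08"

```text
time_s: 33.25
ee_pos: [547.6, 24.4, 153.3]
ee_rot: [179.9, -0.0, 70.5]
force: [0.5, 0.8, -0.5]
gripper_width: 41.9
gripper_force: 0.0
```

```bash
python3 - <<'E'
from h import *
s=state(); im=grab_frame("wrist"); print(s['ee_pos'],s['ee_rot'],s['force'])
o=ortho(im,"wrist",s,515,10,780,590,47,4)
cv2.imwrite("pics/w9.png",o[:,:,::-1])
k=ortho(im,"wrist",s,500,5,480,480,88,4)
d=cv2.inRange(cv2.cvtColor(k,cv2.COLOR_RGB2GRAY),0,35); d=cv2.morphologyEx(d,cv2.MORPH_OPEN,np.ones((15,15)))
n,l,st,c=cv2.connectedComponentsWithStats(d)
for i in range(1,n): print("dark",500-(c[i][1]-240)/4,5-(c[i][0]-240)/4,st[i,2:]/4)
E
```

```text
[547.62786135  24.37374719 153.28017153] [ 1.79858132e+02 -3.30183635e-02  7.05308802e+01] [ 0.52052443  0.77001878 -0.52825596]
dark 493.62426900584796 3.386809159047857 [  40.     47.   3035.25]
dark 490.02875766871165 16.859279141104295 [ 13.    15.75 326.  ]
dark 458.98861822603936 -43.90847077601276 [  25.75   41.75 3289.25]
dark 450.4100413009809 16.557459989674754 [  40.     28.5  2421.25]
```

View pics/w9.png

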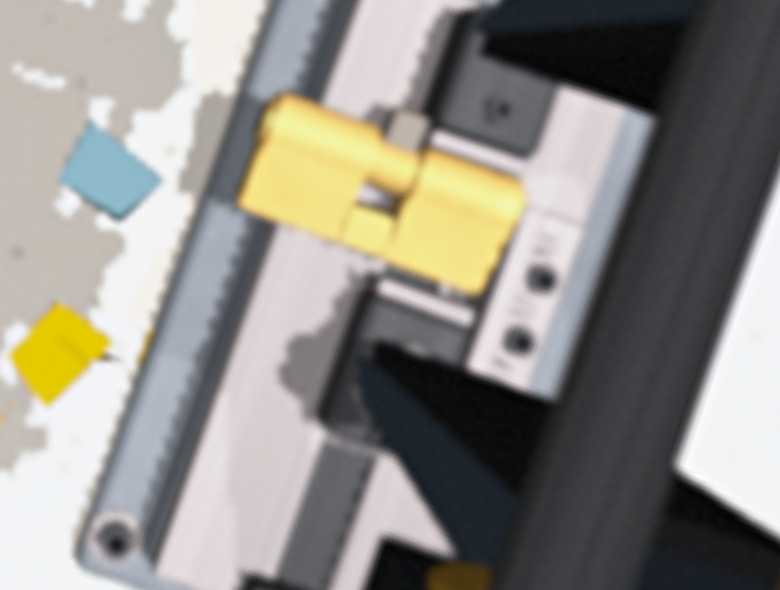

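It lies the same way as the first one, cam towards the fixed jaw, with its end at the same place as before. The knob works out at about (493.5,9.5), near the vise-frame prediction (493,8). Now pinch it.

Request:
carry_out --pt "0 0 0 -16 -23 0 -0.1" --pt "0 0 0 -32 -46 0 -0.1" --pt "0 0 0 -32 -46 0 -0.1" --pt "0 0 0 -32 -46 30 -0.1" --pt "0 0 0 -32 -46 60 -0.1" --pt "0 0 0 -32 -46 80 -0.1" --pt "0 0 0 -32 -46 95 -0.1" --pt "0 0 0 -32 -46 105 -0.1" --pt "0 0 0 -32 -46 110 -0.1" --pt "0 0 0 -32 -46 110 -0.1"

```text
time_s: 34.3
ee_pos: [493.0, 9.8, 41.4]
ee_rot: [-179.9, 0.0, 70.5]
force: [-0.1, -0.5, -0.1]
gripper_width: 40.7
gripper_force: 0.0
```

Request:
carry_out --pt "0 0 0 0 0 0 -0.4" --pt "0 0 0 0 0 0 -0.5" --pt "0 0 0 0 0 0 -0.6" --pt "0 0 0 0 0 0 -0.7" --pt "0 0 0 0 0 0 -0.75" --pt "0 0 0 0 0 0 -0.75" --force 20

```text
time_s: 34.9
ee_pos: [493.1, 10.0, 42.7]
ee_rot: [180.0, -0.0, 70.5]
force: [-1.9, 0.5, 5.3]
gripper_width: 19.1
gripper_force: 20.0
```

Request:
carry_out --pt "0 0 0 0 0.7 -0.5 -0.75" --pt "0 0 0 0 1.4 -0.5 -0.75" --pt "0 0 0 0 2 -0.5 -0.75" --pt "0 0 0 0 2 -0.5 -0.75"

```text
time_s: 35.3
ee_pos: [494.1, 9.6, 42.7]
ee_rot: [-179.9, 0.0, 70.5]
force: [-4.6, 3.8, 5.7]
gripper_width: 19.1
gripper_force: 20.0
```

Request:
carry_out --pt "0 0 0 0 0.7 0 -0.75" --pt "0 0 0 0 1.4 0 -0.75" --pt "0 0 0 0 1.4 0 -0.75"

```text
time_s: 35.6
ee_pos: [495.4, 9.1, 42.7]
ee_rot: [-179.9, -0.0, 70.5]
force: [-4.0, 2.4, 4.6]
gripper_width: 18.7
gripper_force: 20.0
```

Request:
carry_out --pt "0 0 0 0 0.7 0 -0.75" --pt "0 0 0 0 1.4 0 -0.75" --pt "0 0 0 0 1.4 0 -0.75"

```text
time_s: 35.9
ee_pos: [496.7, 8.6, 42.7]
ee_rot: [-179.9, -0.0, 70.5]
force: [-4.0, 3.2, 6.0]
gripper_width: 18.8
gripper_force: 20.0
```

Request:
carry_out --pt "0 0 0 0 0.6 0 -0.75" --pt "0 0 0 0 1.2 0 -0.75" --pt "0 0 0 0 1.2 0 -0.75"

```text
time_s: 36.2
ee_pos: [496.9, 8.5, 42.7]
ee_rot: [-179.8, 0.0, 70.5]
force: [-5.3, 4.1, 8.0]
gripper_width: 18.7
gripper_force: 20.0
```

Request:
carry_out --pt "0 0 0 0 0.7 0 -0.75" --pt "0 0 0 0 1.4 0 -0.75" --pt "0 0 0 0 1.4 0 -0.75"

```text
time_s: 36.5
ee_pos: [497.0, 8.5, 42.7]
ee_rot: [-179.6, 0.0, 70.5]
force: [-8.5, 6.2, 9.7]
gripper_width: 18.7
gripper_force: 20.0
```

Request:
carry_out --pt "0 0 0 0 0.5 0 -0.75" --pt "0 0 0 0 1 0 -0.75" --pt "0 0 0 0 1 0 -0.75"

```text
time_s: 36.8
ee_pos: [497.0, 8.5, 42.6]
ee_rot: [-179.5, 0.0, 70.5]
force: [-9.8, 6.7, 12.4]
gripper_width: 18.7
gripper_force: 20.0
```

Request:
carry_out --pt "0 0 0 0 0.5 0 -0.75" --pt "0 0 0 0 0.9 0 -0.75" --pt "0 0 0 0 0.9 0 -0.75"

```text
time_s: 37.1
ee_pos: [497.0, 8.4, 42.6]
ee_rot: [-179.4, 0.0, 70.5]
force: [-12.0, 8.6, 14.1]
gripper_width: 19.2
gripper_force: 20.0
```

Request:
carry_out --pt "0 0 0 0 0 0 -0.5" --pt "0 0 0 0 -1 -1 -0.3" --pt "0 0 0 0 -3 -2 -0.1" --pt "0 0 0 0 -3.5 -3 -0.1" --pt "0 0 0 0 -3.5 -3 -0.1" --pt "0 0 0 0 -3.5 -20 -0.1" --pt "0 0 0 0 -3.5 -50 -0.1" --pt "0 0 0 0 -3.5 -90 -0.1" --pt "0 0 0 0 -3.5 -130 -0.1" --pt "0 0 0 30 -3.5 -150 -0.1" --pt "0 0 0 30 -3.5 -150 -0.1"

```text
time_s: 38.2
ee_pos: [512.1, 37.9, 196.2]
ee_rot: [179.5, -0.3, 70.6]
force: [-0.7, -0.3, -0.5]
gripper_width: 41.2
gripper_force: 0.0
```

```bash
python3 - <<'E'
from h import *
s=state(); im=grab_frame("wrist"); print(s['ee_pos'],s['ee_rot'],s['force'])
o=ortho(im,"wrist",s,515,10,700,560,47,4)
cv2.imwrite("pics/w10.png",o[:,:,::-1])
E
```

```text
[512.10313104  37.94844727 196.24546908] [179.52899536  -0.25237942  70.62870612] [-0.66445336 -0.28134157 -0.49226487]
```

View pics/w10.png

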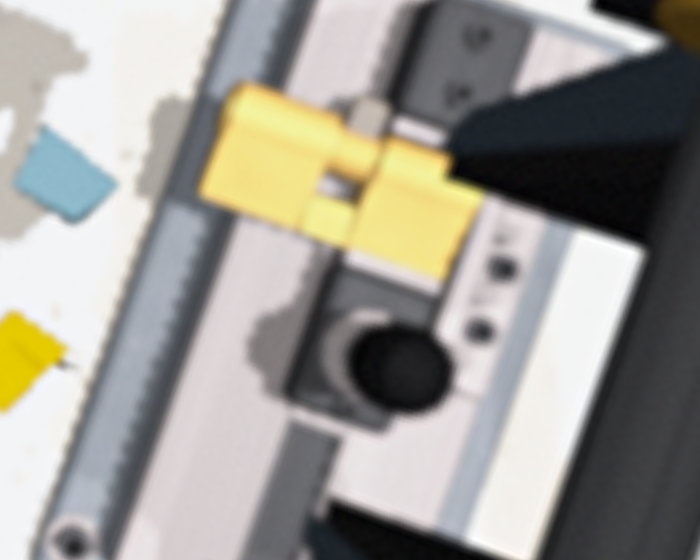

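```bash
python3 -c "
from workcell import workorder
print(workorder.job_done())"
```

```text
the job is handed in; nothing more can be done
None
```

The job is handed in at 38 s of the 72 s allowed, verdict not shown: the finished cylinder lies in the tray, and the next one lies the same way in the vise, felt against the fixed jaw and end stop, with the jaw pressed about 9 N past sliding force (grip left after release not measured).

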